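# Knock the stuck biscuit out of the turn-over tin

## Robot

A 6-joint arm with a two-finger parallel gripper is mounted at the origin on the work surface. World frame = base frame: x ahead of the robot, y to its left, z up, the work surface at z = 0. Lengths are in m, angles in degrees, forces in N, time in s.
With the tool pointing down it reaches from about 0.4 to 0.825 m from the base axis. Payload 7 kg.
Tool frame: the origin (TCP) lies midway between the tips of the shut fingers; the grasp point (between the pads) lies 19 mm behind it; z points along the fingers, y is the line along which they close (so a half turn about z gives the same grasp; the last joint's range is limited). The gripper opens to 88 mm and grips with 3 to 60 N. Pads are 19 mm wide; open, the fingers measure 130 mm over their backs; the gripper's body (78 mm by 193 mm) begins 47 mm behind the grasp point.
Start: joints at [-59.525, 20.546, 0.682, 0, -70.136, -16.507], TCP at [0.163, -0.655, 0.227] pointing down, gripper open.
Joint ranges: [-176.03, 176.03], [-82.01, 121.73], [-58.28, 71.71], [-173.87, 95.51], [-174.79, -0.11], [-173.66, 173.66]. Speed limits (degrees/s): [136.94, 136.94, 172.46, 180, 180, 180].

## Interface

Orientations are given as a 3x3 rotation matrix whose columns are the frame's x, y, z axes.
In Python, from rig import robot gives the robot as it stands. Calls block until the motion is done:
- robot.goto(position, orientation): joint-space move of the TCP to a pose.
- robot.servo_line(position, ori=None, speed=0.15): straight line of the TCP; ori=None keeps the orientation; speed is the mean speed in m/s.
- robot.movej(angles): joint-space move.
- robot.move_gripper(opening): opening from 0.0 (shut) to 1.0 (fully open); the grip force is fixed at half the most; returns when the fingers have stopped.
- robot.dwell(seconds).
- robot.ik(position, orientation): joint angles nearest the present ones, or None.
- robot.grab_frame(name): name is "scene" or "top" or "wrist"; returns (picture, depth): 480x640x3 uint8, red, green, blue; 480x640 float32, m along the optical axis (not along the pixel's ray), 0 where there is no reading.
- robot.camera_info(name): a dict with "vfov" (degrees; the focal length in pixels is half the picture's height over the tangent of half this angle, whatever the lens; pixels are square), "cx", "cy" (the principal point, pixels), "view" (4x4, takes a point from world to camera coordinates); the wrist camera has in their place "T_tool_cam" (4x4, takes a point from camera to tool coordinates, whose origin is the TCP and whose axes are the flange's). Camera axes: x right, y down, z forward; pixel columns grow to the right and rows downward; lengths in m; the calibration is good to about 2 mm. The wrist camera is an equidistant fisheye: a pixel r from the principal point sees the ray r / f radians off the axis. A picture is of the moment at which its call begins: read the wrist's pose just before it. camera_info takes no time and is no camera call.
A pose or a line that the arm cannot do raises robot.Unreachable and nothing moves.
- robot.job_done(): hands the job in; it is judged then, once.
Readings, each from a call of its own:
- robot.read_t(): time.
- robot.read_qpos(): joint angles.
- robot.read_qvel(): joint speeds.
- robot.read_effort(): joint torques, N m.
- robot.read_position(): TCP position.
- robot.read_tcp_rot(): TCP orientation.
- robot.read_force(): force on the tool from outside, world axes, zero at the start.
- robot.read_ft_torque(): the same for the moment, N m.
- robot.read_grip_width(): opening from 0.0 (shut) to 1.0 (fully open).
- robot.read_finger_force(): force on a finger pad.
Only numpy, scipy, OpenCV 4.12 (cv2) and the standard library are available. Lean on these libraries where they do the work, as an engineer would, in place of code of your own. Each camera call takes 0.05 s, during which the arm holds its last target. There are 200 camera calls.

## Task

One of the two hinged baking tins on the worktop still has a biscuit stuck in it. Take that tin by its wooden handle and swing it gently over onto the rests of its own tray, so that it hangs upside down with the biscuit still in it; then tap it, by raising the tin a little and letting it drop back onto the rests, until the biscuit has come out and lies flat in the tray. Leave the empty tin as it is.

Things in the scene. Friction and masses are not known exactly. Their poses are not given: they have to be found in the camera images.
- stand: Turn-over stand with the biscuit's tin, fixed: pale wooden board 300 x 116 x 12 mm. Origin: underside of the board, centre, under the axle; y along the axle, z up, +x to the tray, -x to where the tin starts mouth up. Axle 50 mm above the origin; 70 mm brackets at y +-50. Rests at x +-62, y +-41 stop the tin level on either side. An identical stand with an empty tin is beside it (left or right).
- stand_tray (a point): Centre of the stand's shallow aluminium tray, on its floor, 66 mm from the axle line along the stand's +x and 14 mm above the worktop. Tray 110 x 72 mm outside (long side along x), rim 22 mm above the worktop. Axes as the stand's.
- tin (a joint): Swing of the biscuit's tin about the axle (rad): 0 level, mouth up (start); pi/2 upright above the axle; pi upside down over the tray, on the rests. Square steel tin 58 x 58 x 29 mm, centre 62 mm from the axle, mouth level with the axle (50 mm above the worktop at 0 and pi). About 0.25 kg; nearly free hinge: let go, it falls to the side it leans to and stops on the rests.
- tin_handle (a point): Centre of that tin's wooden handle: a roller 26 mm in diameter, 36 mm long, parallel to the axle, 120 mm from it, on an 8 mm rod from the tin. Its flat ends are free: fingers closing along the axle from above hold it by the ends and it pivots between them. Turns with the tin: in the stand's frame x = -0.120 cos q, y = 0, z = 0.050 + 0.120 sin q (q = joint tin).
- tin_cup (a point): Point inside that tin, 16 mm below its mouth and 62 mm from the axle, where the stuck biscuit's centre starts; turns with the tin (z out of the mouth).
- biscuit: Hard brown square biscuit 50 x 50 x 20 mm, 40 g, origin at its centre. Stuck in the tin's 53 x 53 x 26 mm cavity: a springy tongue by the floor holds it with about twice its weight. Turning at about 0.1 m/s at the handle and lowering gently keeps it in; letting the upside-down tin drop freely, its handle 50 to 70 mm above its resting height, jolts it out in one to three drops.
- spare (a joint): Swing of the empty tin on the other stand, same meaning; starts at 0 and is to be left there.
There are look-alikes about, which are no part of the job. Of the things that look like the biscuit, the smallest one is meant.

How it is judged (in metres and radians):
On the way, in this order (a step that is already met when the one before it is completed fails the run):
1. the tin is turned over above its tray (within about 40 degrees of upside down) with the biscuit still in it (value of joint tin above 2.45 rad and distance between biscuit and tin_cup below 0.012 m), for 0.2 s.
2. the biscuit has come out of the tin into the tray below (distance between biscuit and tin_cup above 0.025 m and z of biscuit in the frame of stand below 0.034 m), for 0.1 s.
At the end, for the whole second after the job is handed in: The biscuit lies at rest flat in the tray of its own stand (centre no more than 32 mm above the worktop, between 20 and 112 mm from the axle on the tray side and within 30 mm of the stand's middle line), out of the tin, and the tin rests on its rests on either side (within 6 degrees) (z of biscuit in the frame of stand below 0.032 m and x of biscuit in the frame of stand between 0.02 and 0.112 m and y of biscuit in the frame of stand between -0.03 and 0.03 m and linear speed of biscuit below 0.02 m/s and (value of joint tin below 0.1 rad or value of joint tin above 3.04 rad)); the robot touches nothing.
It fails at once if the empty tin is swung up (value of joint spare above 0.3 rad).
It also fails if it takes over 45 s, if anything falls off the work surface, if the arm or the gripper's body presses on something with over 40 N, if the wrist force passes 120 N, or if a joint passes its speed limit or range.

## Working session

There is one attempt and no reset: what is moved stays moved. The work goes in short steps, each a Python script; the robot and the scene stay as the last script left them, time stands still between calls to the robot, and variables do not carry over. Pictures are saved under pics/ and viewed, at most 10 in all, crops included, and the job is handed in when it is done.

```bash
mkdir -p pics; ls; cat > h.py <<'E'
import numpy as np, cv2
from rig import robot
def save(n,im): cv2.imwrite('pics/'+n+'.png',cv2.cvtColor(im,cv2.COLOR_RGB2BGR))
def world(name,depth,u,v):
    c=robot.camera_info(name); f=240/np.tan(np.radians(c['vfov']/2))
    d=depth[int(v),int(u)]
    p=np.array([(u-c['cx'])/f*d,(v-c['cy'])/f*d,d,1])
    return (np.linalg.inv(c['view'])@p)[:3]
E
python3 - <<'E'
from h import *
for n in ('scene','top'):
    im,d=robot.grab_frame(n); save(n,im); np.save(n+'.npy',d); c=robot.camera_info(n); print(n,c['vfov'],c['cx'],c['cy'],np.linalg.inv(c['view']).round(3).tolist())
print(robot.read_t())
E
```

```text
pics
scene 54.421347988160406 318.88295490390186 232.65742713025188 [[0.093, 0.819, -0.566, 0.987], [0.996, -0.075, 0.054, 0.019], [0.002, -0.569, -0.822, 0.81], [0.0, 0.0, 0.0, 1.0]]
top 51.843013204118556 310.8643796417535 246.38277186076468 [[-0.001, -0.99, 0.138, 0.356], [-1.0, 0.003, 0.017, 0.061], [-0.017, -0.138, -0.99, 0.907], [0.0, 0.0, 0.0, 1.0]]
0.1
```

View pics/top.png

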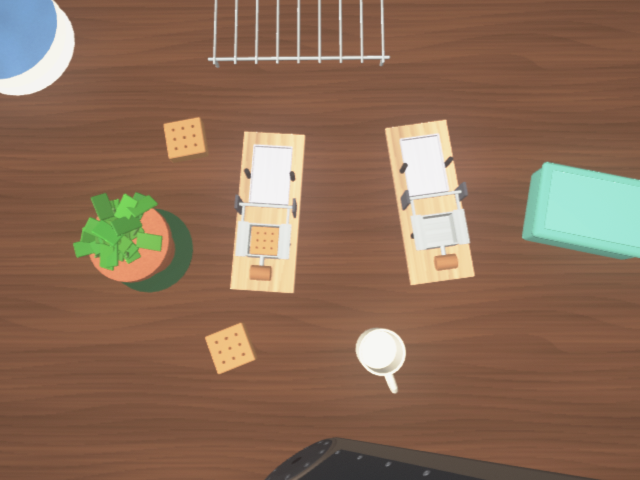

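View pics/scene.png

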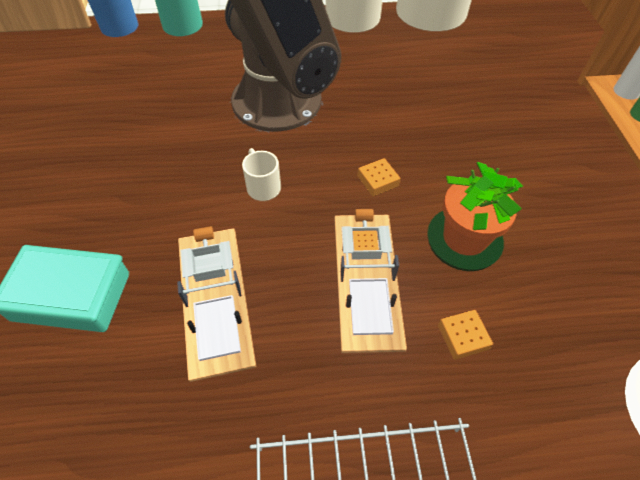

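The biscuit candidates in the top view are (185,138) and (230,348), both loose on the worktop, and (264,240) in the left tin. The last is the smallest and sits in a tin, so it should be the one; the right tin at (440,231) looks empty. I'll confirm in a crop and measure the stand.

```bash
python3 - <<'E'
from h import *
im=cv2.cvtColor(cv2.imread('pics/top.png'),cv2.COLOR_BGR2RGB); d=np.load('top.npy')
save('crop',cv2.resize(im[120:300,160:330],None,fx=3.3,fy=3.3,interpolation=cv2.INTER_CUBIC))
# all pixels -> world, board points by height 12mm
c=robot.camera_info('top'); f=240/np.tan(np.radians(c['vfov']/2))
v,u=np.mgrid[0:480,0:640]; P=np.stack([(u-c['cx'])/f*d,(v-c['cy'])/f*d,d,np.ones_like(d)],-1)@np.linalg.inv(c['view']).T
np.save('P.npy',P[...,:3])
print('table',P[320,300,:3],P[100,300,:3])
sub=P[125:300,222:312,:3].reshape(-1,3); z=sub[:,2]
m=(z>.0065)
r=cv2.minAreaRect(sub[m][:,:2].astype(np.float32)*1000); print(r, cv2.boxPoints(r))
for n,(a,b) in dict(handle=(261,272),bisc=(264,240),tray=(270,175),l1=(185,138),l2=(230,348),board=(285,280)).items(): print(n,P[b,a,:3].round(4))
h=P[258:285,245:276,:3].reshape(-1,3); h=h[h[:,2]>.045]; print('handle',len(h),h.mean(0),h.min(0),h.max(0))
print(cv2.minAreaRect(h[:,:2].astype(np.float32)*1000))
E
```

```text
table [0.34752715 0.09620197 0.00055008] [7.68444298e-01 9.72468820e-02 4.18317114e-04]
((529.46484375, 138.9521484375), (163.60549926757812, 343.0015563964844), 88.77809143066406) [[356.25864   60.82521 ]
 [699.1822    53.510788]
 [702.671    217.07909 ]
 [359.7475   224.39351 ]]
handle [0.4295 0.1607 0.0646]
bisc [0.488  0.1586 0.0446]
tray [0.6154 0.1524 0.0137]
l1 [0.6827 0.3099 0.0291]
l2 [0.2995 0.2173 0.0304]
board [0.4194 0.1231 0.0131]
handle 359 [0.43016419 0.16225812 0.06882465] [0.3562586  0.06082522 0.04646215] [0.4557004  0.18285264 0.90689206]
((392.8390808105469, 126.482421875), (144.4637451171875, 41.547813415527344), 44.83070373535156)
```

View pics/crop.png

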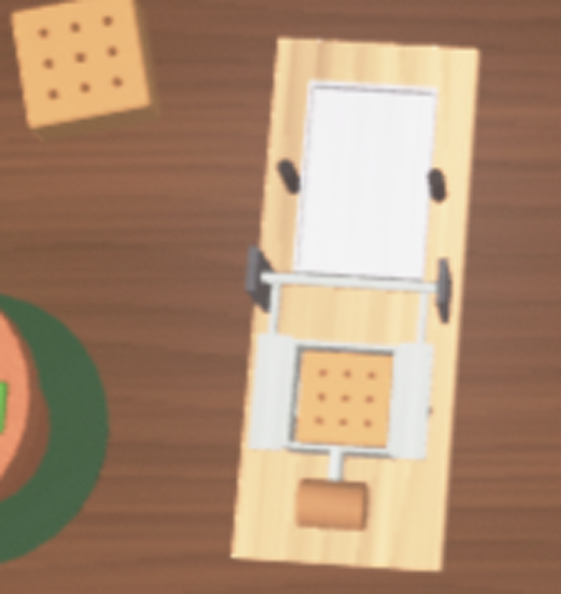

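The crop confirms it. The small biscuit fills the left stand's tin at about (264,240), and its handle is at (261,272). Next I'll fit the stand pose and check the clearance to the plant.

```bash
python3 - <<'E'
from h import *
P=np.load('P.npy'); im=cv2.imread('pics/top.png')
roi=np.zeros(P.shape[:2],bool); roi[125:300,222:312]=1
b=roi&(P[...,2]>.008)&(P[...,2]<.1)
b=cv2.morphologyEx(b.astype(np.uint8),cv2.MORPH_OPEN,np.ones((3,3)))>0
board=b&(P[...,2]<.0165)
r=cv2.minAreaRect(P[board][:,:2].astype(np.float32)*1000); print('board',r)
hsv=cv2.cvtColor(im,cv2.COLOR_BGR2HSV)
h=roi&(P[...,2]>.045)&(P[...,2]<.09); h[:262]=0
print('handle',h.sum(),P[h].mean(0),P[h].min(0),P[h].max(0)); print(cv2.minAreaRect(P[h][:,:2].astype(np.float32)*1000))
a=h&(P[...,2]>.058); print('top part',P[a].mean(0),cv2.minAreaRect(P[a][:,:2].astype(np.float32)*1000))
# axle brackets
k=roi&(P[...,2]>.056)&(P[...,2]<.1); k[235:]=0
n,l=cv2.connectedComponents(k.astype(np.uint8))
for i in range(1,n):
    if (l==i).sum()>5: print('brk',(l==i).sum(),P[l==i].mean(0))
pl=(P[...,2]>.09)&(P[...,2]<.4); pl[:,230:]=0; pl[:100]=0
print('plant',P[pl].min(0),P[pl].max(0),np.sort(P[pl][:,1])[:5])
ys=P[pl]
for z in (.09,.12,.15,.18): q=ys[ys[:,2]>z]; print(z,len(q),q[:,1].min() if len(q) else 0)
bx=hsv[...,0]
E
```

```text
board ((549.4642944335938, 156.2714385986328), (116.50276184082031, 300.03289794921875), 86.1568832397461)
handle 337 [0.429847   0.16345365 0.05989744] [0.41643228 0.14559487 0.04646215] [0.44858879 0.18285264 0.06778874]
((433.0394287109375, 163.83193969726562), (36.3486442565918, 31.661134719848633), 85.64533996582031)
top part [0.42939628 0.16406496 0.06201567] ((430.07940673828125, 164.11827087402344), (36.22453308105469, 22.094545364379883), 85.6829833984375)
brk 65 [0.55139351 0.20534218 0.06763017]
brk 49 [0.54608866 0.10589702 0.06941305]
plant [0.40985568 0.29530681 0.0995232 ] [0.54942085 0.44297964 0.20949867] [0.29530681 0.29553562 0.29558561 0.29585025 0.29601064]
0.09 6310 0.2953068133857855
0.12 5448 0.2953068133857855
0.15 3943 0.2953068133857855
0.18 2415 0.2953068133857855
```

The fit is good: the board measures 116.5 x 300 mm, with its centre at (0.5495, 0.1563) and yaw -3.84°. The predicted handle (0.4297, 0.1643) matches the measured (0.430, 0.164) at height about 0.063. The gripper clears the plant by about 34 mm. I'll approach and grasp now.

```bash
cat >> h.py <<'E'
yaw=np.radians(-3.84); O=np.array([.5495,.1563,0]); ex=np.array([np.cos(yaw),np.sin(yaw),0]); ey=np.array([-ex[1],ex[0],0])
ez=np.array([0,0,1.])
def Rot(s=1): y=s*ey; return np.column_stack([np.cross(y,-ez),y,-ez])
def pt(q,dz=0): return O+ex*(-.12*np.cos(q))+ez*(.05+.12*np.sin(q)-.019+dz)
def arc(qs,speed):
    for q in qs: robot.servo_line(pt(q),speed=speed)
def rd(): print('t',round(robot.read_t(),2),'w',round(robot.read_grip_width(),3),'F',np.round(robot.read_force(),1),'p',np.round(robot.read_position(),4),'pad',robot.read_finger_force())
E
python3 - <<'E'
from h import *
s=min((1,-1),key=lambda s:1e9 if (j:=robot.ik(pt(0,.2),Rot(s))) is None else abs(j[5]-robot.read_qpos()[5]))
R=Rot(s); print(s)
for q in np.linspace(0,np.pi,7): print(np.round(robot.ik(pt(q),R),0))
robot.goto(pt(0,.2),R); rd()
robot.servo_line(pt(0,.06),speed=.2)
im,_=robot.grab_frame('wrist'); save('w1',im)
robot.servo_line(pt(0,0),speed=.1); rd()
im,_=robot.grab_frame('scene'); save('s1',im[180:360,300:460].repeat(3,0).repeat(3,1))
E
```

```text
-1
[ 46.  14. -40.   0. -36.  41.]
[ 44.  10. -34.   0. -46.  42.]
[ 40.  10. -27.   0. -53.  46.]
[ 35.  14. -19.   0. -57.  51.]
[ 32.  20. -12.   0. -57.  54.]
[ 30.  26.  -9.   0. -54.  57.]
[ 29.  31. -10.   0. -49.  57.]
t 3.12 w 1.0 F [0.3 0.6 0. ] p [0.43   0.1639 0.2309] pad 0.0
t 4.78 w 0.997 F [-0.4 -0.3  0.4] p [0.4302 0.1647 0.0315] pad 0.0
```

View pics/w1.png

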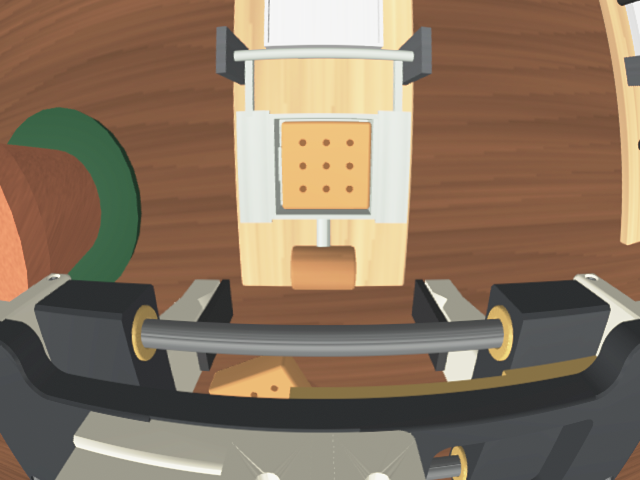

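View pics/s1.png

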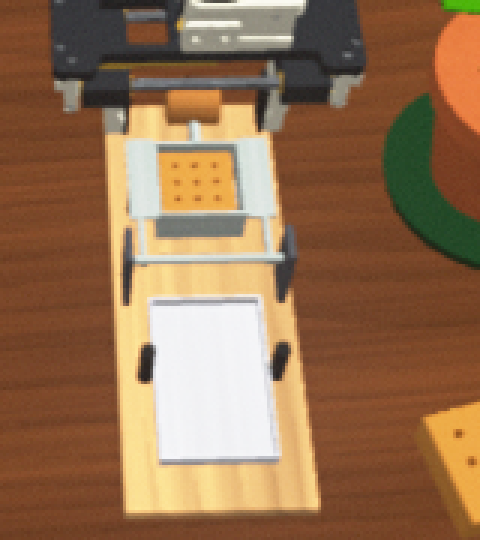

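In w1 the handle (323,268) lies midway between the fingers (222 and 422). s1 shows the fingers straddling the roller, clear of the tin. I'll grip and swing.

```bash
python3 - <<'E'
from h import *
robot.move_gripper(0.3); rd()
arc(np.radians([6,15]),.05); rd()
if not .3<robot.read_grip_width()<.5: raise SystemExit('no grip')
arc(np.radians(range(30,166,15)),.09); rd()
arc(np.radians([172,177]),.05); rd()
im,_=robot.grab_frame('scene'); save('s2',im[180:360,300:460].repeat(3,0).repeat(3,1))
E
```

```text
t 5.7 w 0.411 F [-0.  -1.9  1.1] p [0.4297 0.1641 0.031 ] pad 29.998456835746765
t 6.62 w 0.41 F [ 0.9 -3.7 -1.8] p [0.4338 0.1638 0.0623] pad 29.999099671840668
t 11.62 w 0.41 F [  8.2 -10.5   0.4] p [0.669  0.1479 0.0636] pad 30.002849400043488
t 12.43 w 0.408 F [ 11.3 -11.7   0.1] p [0.6737 0.1476 0.0393] pad 30.00396966934204
```

View pics/s2.png

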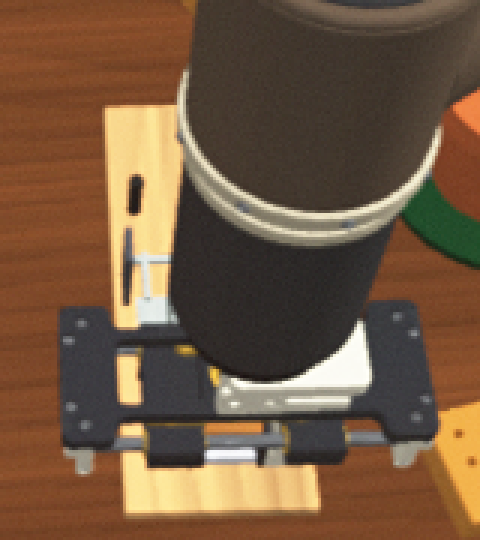

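The width is still 0.41 and the tin is over the tray, level with the rests; the arm hides the inside. I'll lower it the last bit, then do two drops and look from the side.

```bash
cat >> h.py <<'E'
def drop(h=.065):
    a=np.arcsin(h/.12)
    arc(np.pi-np.linspace(0,a,4)[1:],.07); rd()
    robot.dwell(.3); robot.move_gripper(.75); robot.dwell(.3)
E
python3 - <<'E'
from h import *
arc([np.pi],.02); robot.dwell(.4); rd()
drop()
robot.servo_line(pt(np.pi),speed=.12); robot.move_gripper(.3); rd()
drop()
p=robot.read_position(); robot.servo_line(p+[0,0,.13],speed=.25)
robot.goto(p+[-.12,-.30,.16],robot.read_tcp_rot()); rd()
im,d=robot.grab_frame('scene'); save('s3',im[180:360,300:460].repeat(3,0).repeat(3,1))
E
```

```text
t 13.34 w 0.407 F [ 11.2 -12.4   0.7] p [0.6741 0.1475 0.0333] pad 30.00417172908783
t 14.77 w 0.41 F [-3.2 -5.9 -2.9] p [0.6495 0.1491 0.0956] pad 29.999845325946808
t 17.41 w 0.408 F [-1.1 -4.   3.8] p [0.6693 0.1477 0.0315] pad 29.999426007270813
t 18.83 w 0.408 F [-2.  -5.4 -2.3] p [0.649  0.1491 0.0958] pad 29.999889135360718
t 22.06 w 0.752 F [0.4 0.1 0.6] p [ 0.5307 -0.1499  0.2556] pad 0.0
```

View pics/s3.png

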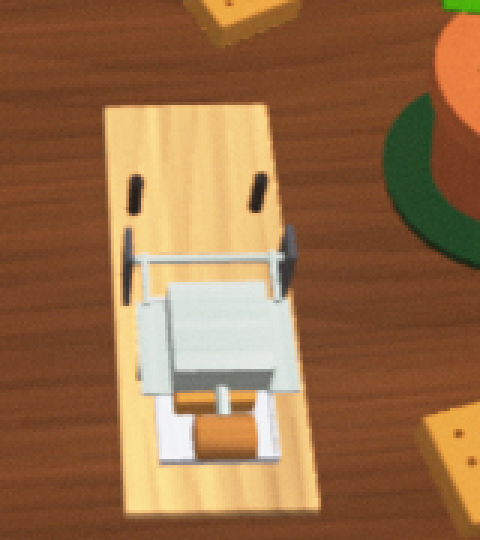

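s3 shows the tin upside down on its rests and the biscuit's edge below it at crop (185-250, 402). I'll check its height and level from depth.

```bash
python3 - <<'E'
from h import *
im,d=robot.grab_frame('scene')
def loc(u,v):
    w=world('scene',d,u,v)-O; return np.round([w@ex,w@ey,w[2]],4)
for cu in (183,198,210,236,246):
  for cv in (394,398,402,406,410): print(cu,cv,loc(300+cu/3,180+cv/3),im[180+cv//3,300+cu//3])
print('tray',loc(300+170/3,180+440/3),'tin bottom',[loc(300+220/3,180+v/3) for v in (300,355)])
E
```

```text
183 394 [ 0.0851 -0.0208  0.0356] [235 168  81]
183 398 [ 0.0871 -0.0208  0.0341] [241 176  78]
183 402 [ 0.089  -0.0208  0.0328] [170 113  52]
183 406 [ 0.0901 -0.0207  0.0294] [133  88  43]
183 410 [ 0.0904 -0.0203  0.0242] [129  83  35]
198 394 [ 0.0849 -0.0116  0.0347] [236 169  78]
198 398 [ 0.087  -0.0117  0.0334] [240 173  76]
198 402 [ 0.089  -0.0117  0.0322] [158 103  49]
198 406 [ 0.0892 -0.0113  0.0269] [135  91  47]
198 410 [ 0.0913 -0.0114  0.0258] [127  85  40]
210 394 [ 0.0852 -0.0044  0.035 ] [236 167  81]
210 398 [ 0.0882 -0.0047  0.0357] [242 175  78]
210 402 [ 0.0892 -0.0045  0.0323] [158 103  50]
210 406 [ 0.0893 -0.004   0.0268] [130  87  41]
210 410 [ 0.0909 -0.0039  0.0245] [128  83  42]
236 394 [0.0853 0.0114 0.0342] [238 171  79]
236 398 [0.0878 0.0111 0.0341] [241 174  73]
236 402 [0.0889 0.0114 0.0307] [151  98  45]
236 406 [0.0889 0.012  0.025 ] [133  87  44]
236 410 [0.0901 0.0122 0.022 ] [131  88  47]
246 394 [0.0865 0.017  0.0366] [238 171  76]
246 398 [0.0876 0.0173 0.0333] [239 170  76]
246 402 [0.0896 0.0172 0.032 ] [146  97  49]
246 406 [0.0882 0.0184 0.0232] [130  84  40]
246 410 [0.0896 0.0185 0.0203] [131  89  49]
tray [ 0.105  -0.0285  0.0135] tin bottom [array([0.0455, 0.0009, 0.0793]), array([ 0.0818, -0.0025,  0.08  ])]
```

The biscuit's top edge is at 34 mm, which is the 14 mm floor plus its 20 mm thickness, so it lies flat; its front face is at x = 89 mm. The tin's bottom is level at 79-80 mm.

```bash
python3 -c "
from rig import robot
print(robot.job_done(), robot.read_t())"
```

```text
the job is handed in; nothing more can be done
the job is handed in; nothing more can be done
```

The job is handed in at about 22 s: after two taps the biscuit lies flat in its own tray, its tin rests upside down, and the empty tin was not touched; no verdict was returned, and I couldn't see the biscuit in the tin during the turn-over.

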